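Vent the bench steriliser and release its lid

ROBOT

A 7-joint arm with a two-finger parallel gripper is mounted at the origin on the work surface. World frame = base frame: x ahead of the robot, y to its left, z up, the work surface at z = 0. Lengths are in m, angles in rad, forces in N, time in s.
With the tool pointing down it reaches from about 0.425 to 1.025 m from the base axis. Payload 9.4 kg.
Tool frame: the origin (TCP) lies at the very end of the fingers, on their centre line; the grasp point (between the pads) lies behind it (manip.grip_point_offset is the z of the grasp point in the tool frame, in m); z points along the fingers, y is the line along which they close (so a half turn about z gives the same grasp; the last joint's range is limited). The gripper opens to 93 mm and grips with 3 to 60 N. Pads are 15 mm wide; open, the fingers measure 128 mm over their backs; the gripper's body (75 mm by 188 mm) begins 65 mm behind the grasp point.
Start: joints at [-1.376, 0.599, -0.003, 1.599, 0.002, 0.943, -0.08], TCP at [0.195, 0.698, 0.189] pointing down, gripper open.
Joint ranges: [-2.57, 2.57], [-0.35, 1.97], [-1.29, 1.29], [0.11, 2.56], [-1.05, 4.19], [0.11, 1.86], [-2.63, 2.63]. Speed limits (rad/s): [2.22, 2.22, 3.01, 3.01, 3.14, 3.14, 3.14].

INTERFACE

Orientations are given as a unit quaternion [x, y, z, w].
In Python, from station import readout, imaging, order, manip gives the robot as it stands.
- The arm moves only by the shell command python3 -m handwheel 'ROWS' [FORCE]. ROWS is JSON, a list of rows, each an object with "translation": the shift along the world's x, y, z in mm, a list of three; "rot": the turn, a rotation vector about the world's x, y, z in rad, a list of three; "fingers": the closure in counts, from 0 (fully open) to 255 (shut). In form: [{"translation": [x, y, z], "rot": [rx, ry, rz], "fingers": fingers}, ...]. A call has 1 to 12 rows; each row shifts and turns the commanded pose from where the row before left it; what a row does not reach is not made up. A row lasts 1/8 s, in which the tool goes at most 62.5 mm and 10.7 degrees, less where a joint would pass 70% of its speed; a pose out of reach is approached as far as the arm can. A call with a gripper value outside its range is refused whole. The fingers move at their own pace and stop on an object; FORCE is the grip in N (left out, the last holds). Time passes only in rows, so rows that do not move let the fingers close. It gives the time, the measured TCP pose, the force, the opening and the grip force at its end, in the units of the state.
- readout.state(): the state, without advancing time (a new reading comes with each control period).
- imaging.snapshot(name): name is "side" or "top"; returns (picture, depth): 480x640x3 uint8, blue, green, red; 480x640 float32, m along the optical axis (not along the pixel's ray), 0 where there is no reading.
- imaging.camera_info(name): a dict with "vertical_fov" (degrees; the focal length in pixels is half the picture's height over the tangent of half this angle, whatever the lens; pixels are square), "cx", "cy" (the principal point, pixels), "extrinsics" (4x4, takes a point from camera to world coordinates). Camera axes: x right, y down, z forward; pixel columns grow to the right and rows downward; lengths in m; the calibration is good to about 2 mm. A picture is of the moment at which its call begins. camera_info takes no time and is no camera call.
- order.finish_job(): hands the job in; it is judged then, once.
The state is a dict: "time_s": time; "joint_positions": joint angles; "joint_vel": joint speeds; "joint_torque": joint torques, N m; "position": TCP position; "tcp_rot": TCP orientation; "contact_force": force on the tool from outside, world axes, zero at the start; "moment": the same for the moment, N m; "width": finger opening in m; "finger_force": force on a finger pad.
Only numpy, scipy, OpenCV 4.12 (cv2) and the standard library are available. Lean on these libraries where they do the work, as an engineer would, in place of code of your own. Each camera call takes 0.05 s, during which the arm holds its last target. There are 200 camera calls.

TASK

The cycle is over: vent the steriliser by opening its red handwheel valve fully, anticlockwise to its end stop, and only then give the orange latch knob its quarter turn anticlockwise, all the way, so that the blue lid comes ajar. Let go of everything and leave the bottle, cup and cassette beside the steriliser where they stand.

Things in the scene. Friction and masses are not known exactly. Their poses are not given: they have to be found in the camera images.
- steriliser: White bench steriliser fixed to the table; in mm: 400 deep (x), 280 wide (y). Origin: centre of its underside; -x is its front, facing the robot. From x -200 to -70 the top is a cream console sloping up at 30 degrees, from z 70 to 145; behind that a flat deck at z 145. A thin clear blue lid lies on the deck, x 25 to 190, 230 wide, top at z 155, hinged at the rear.
- vent_hub (a point): Centre of the red handwheel, in its rim's plane. z: valve axis, outward, square to the console (leans 30 degrees from vertical to the steriliser's front); y: steriliser's y. Rises with the stem, does not turn. Wheel 61 mm outer diameter, round 11 mm rim, 4 spokes; can be gripped across its rim. Shut, it is 55 mm off the console; below it only stem and a brass bonnet (48 mm wide, under 35 high).
- vent_wheel (a joint): Angle of the red handwheel, rad: 0 = shut, 4.0 = fully open at the end stop; grows anticlockwise seen from outside (right-handed about the vent_hub z axis). It moves the stem and wheel outward 4 mm per rad (16 mm in all), stays where it is left and takes about 0.15 N m to turn.
- latch_grip (a point): On the orange latch knob's axis, 41 mm above the deck, a good grip height. Fixed to the steriliser, does not turn; same axes as the steriliser, z up along the knob's axis. Upright grip bar 46 long, 14 thick, 13 to 55 mm above the deck, on a 44 mm black disc; a flat steel tongue, top 18 mm above the deck, reaches 62 mm from the axis over the lid's edge when latched.
- latch (a joint): Angle of the latch knob, rad: 0 = latched, grip bar along the steriliser's x, tongue over the lid; 1.57 = released at the end stop, bar along y; grows anticlockwise seen from above. Stays where it is left, takes about 0.13 N m. As it turns its cam raises the lid. Turn it with the grip bar.
- lid_front (a point): Middle of the blue lid's front edge, on its top face, 55 mm behind the latch's axis: 154.5 mm above the table when shut. The latch's cam lifts it evenly, 13 mm by the end of the quarter turn.
- oil_bottle: White bottle with blue cap, 52 mm diameter, 150 high, standing right of the steriliser. Origin: centre of its underside.
- steel_cup: Open steel cup, 72 mm diameter at the rim, 80 high, standing left of the steriliser. Origin: centre of its underside.
- cassette: Flat aluminium instrument cassette, 100 x 160 x 24 mm, lying left of the steriliser towards its front. Origin: centre of its underside.

How it is judged:
By the outcome, as a careful person would: the job done as asked, in the order asked, and still so for the second after the job is handed in, with the robot touching nothing.
It also fails if it takes over 58 s, if anything falls off the work surface, if the arm or the gripper's body presses on something with over 40 N, if the wrist force passes 120 N, or if a joint passes its speed limit or range.

## Working session

There is one attempt and no reset: what is moved stays moved. The work goes in short steps, Python scripts to look and compute and a shell command to move; the robot and the scene stay as the last step left them, time stands still between calls to the robot, and variables do not carry over. Pictures are saved under pics/ and viewed, at most 10 in all, crops included, and the job is handed in when it is done.

```bash
ls; mkdir -p pics; python3 - <<'E'
from station import readout, imaging, order, manip
import cv2,numpy as np
print(readout.state()); print(manip.grip_point_offset)
for n in("side","top"):
    p,d=imaging.snapshot(n); cv2.imwrite(f"pics/{n}0.png",p); np.save(f"{n}_d.npy",d); print(imaging.camera_info(n), (d>0).mean())
E
```

```text
pics
{'time_s': 0.0, 'joint_positions': array([-1.37570218,  0.60012183, -0.00248306,  1.60011653,  0.00181074,
        0.9429192 , -0.07976957]), 'joint_vel': array([ 1.30134964e-05,  3.64679336e-04,  1.76227971e-03, -7.07331202e-04,
        6.46260436e-04, -5.33439904e-04, -6.43676130e-05]), 'joint_torque': array([-1.22677591e-06, -7.65062213e+01,  1.49676986e+00, -2.52361608e+01,
       -5.25038433e-02,  1.68275856e-02,  1.36134590e-04]), 'position': array([0.19455277, 0.69785384, 0.18816804]), 'tcp_rot': array([ 1.35456565e-01,  9.90782977e-01, -7.81874554e-04, -1.31444117e-05]), 'contact_force': array([ 0.69192225,  0.27512977, -0.00547528]), 'moment': array([-0.01914481,  0.01183164, -0.0070822 ]), 'finger_force': 0.0, 'width': 0.09330995889375827}
-0.0188
{'vertical_fov': 43.51586901650487, 'cx': 307.3475445022329, 'cy': 239.4572586141218, 'extrinsics': array([[ 0.7240338 , -0.47324927,  0.50180692, -0.05060895],
       [-0.68940414, -0.47298899,  0.54863772, -0.66087411],
       [-0.02229325, -0.74318002, -0.66872002,  0.98303256],
       [ 0.        ,  0.        ,  0.        ,  1.        ]])} 0.9959765625
{'vertical_fov': 48.23174183836706, 'cx': 312.88173576514083, 'cy': 244.53857775879874, 'extrinsics': array([[-0.00442482, -0.99267725,  0.1207158 ,  0.46275726],
       [-0.99997246,  0.00511173,  0.00538129,  0.0168591 ],
       [-0.00595895, -0.12068867, -0.99267252,  1.08156768],
       [ 0.        ,  0.        ,  0.        ,  1.        ]])} 0.9960416666666667
```

View pics/side0.png

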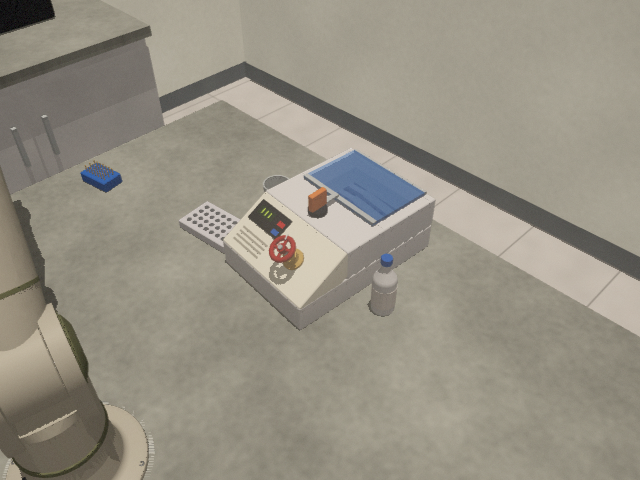

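View pics/top0.png

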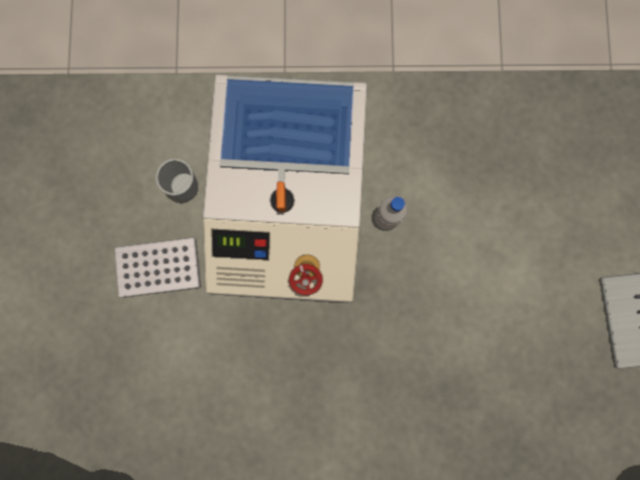

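The side view shows the wheel at about (283,249) and the latch at (317,203). The top view shows the wheel at (306,279) and the bar at (282,195), with the lid behind it. The bottle is on the right, and the cup and cassette are on the left.

```bash
cat > h.py <<'E'
import cv2,numpy as np
from station import imaging
def rays(n,uv):
    c=imaging.camera_info(n);f=240/np.tan(np.radians(c["vertical_fov"]/2));E=c["extrinsics"]
    uv=np.atleast_2d(uv).astype(float)
    r=np.c_[(uv[:,0]-c["cx"])/f,(uv[:,1]-c["cy"])/f,np.ones(len(uv))]
    return E[:3,3],r@E[:3,:3].T
def onplane(n,uv,z):
    o,r=rays(n,uv); return o+r*((z-o[2])/r[:,2])[:,None]
def cloud(n,m,d):
    v,u=np.nonzero(m&(d>0)); o,r=rays(n,np.c_[u,v]); return o+r*d[v,u][:,None]
def mask(p,lo,hi,box):
    h=cv2.cvtColor(p,cv2.COLOR_BGR2HSV); m=cv2.inRange(h,lo,hi)>0
    k=np.zeros_like(m);x0,y0,x1,y1=box;k[y0:y1,x0:x1]=1
    return m&k
def tri(a,b):
    (o1,r1),(o2,r2)=rays("top",a),rays("side",b);r1,r2=r1[0],r2[0]
    s=np.linalg.lstsq(np.c_[r1,-r2],o2-o1,rcond=None)[0];p,q=o1+s[0]*r1,o2+s[1]*r2
    return (p+q)/2,np.linalg.norm(p-q)
E
python3 - <<'E'
from h import *
P={n:cv2.imread(f"pics/{n}0.png") for n in("top","side")};D={n:np.load(n+"_d.npy") for n in P}
B={"top":dict(red=(285,255,330,300),org=(270,175,300,218),blue=(210,75,370,175)),"side":dict(red=(262,230,302,272),org=(300,180,335,216),blue=(300,145,430,225))}
C={}
for n in P:
    r=mask(P[n],(0,120,60),(6,255,255),B[n]["red"])|mask(P[n],(172,120,60),(180,255,255),B[n]["red"])
    pts=np.argwhere(r)[:,::-1].astype(np.float32); e=cv2.fitEllipse(cv2.convexHull(pts.astype(np.int32))); C[n]=e[0]
    c=cloud(n,r,D[n]); print(n,"red",r.sum(),e,np.median(c,0)); 
    A=np.c_[c[:,:2],np.ones(len(c))];s=np.linalg.lstsq(A,c[:,2],rcond=None)[0];print("  plane",s, c.min(0),c.max(0))
    o=mask(P[n],(5,150,80),(18,255,255),B[n]["org"]);c=cloud(n,o,D[n]);print("  org",o.sum(),c.mean(0),c.min(0),c.max(0))
    t=c[c[:,2]>.19]; 
    if len(t): print("  bartop",len(t),t.mean(0),cv2.minAreaRect((t[:,:2]*1000).astype(np.float32)))
    b=mask(P[n],(95,100,40),(125,255,255),B[n]["blue"]);b=cv2.morphologyEx(b.astype(np.uint8),cv2.MORPH_OPEN,np.ones((3,3)));h=np.argwhere(b)[:,::-1]
    w=onplane(n,h,.1545);print("  lid",cv2.minAreaRect((w[:,:2]*1000).astype(np.float32)))
    w=cv2.inRange(cv2.cvtColor(P[n],cv2.COLOR_BGR2HSV),(0,0,0),(180,255,255))>0
    k=cloud(n,w,D[n]);k=k[(abs(k[:,2]-.145)<.004)&(k[:,0]>.4)&(k[:,0]<1.1)&(abs(k[:,1])<.35)]
    print("  deck",len(k),np.median(k,0),cv2.minAreaRect((k[:,:2]*1000).astype(np.float32)))
    w=cloud(n,w,D[n]);w=w[(w[:,2]>.05)&(w[:,2]<.165)&(w[:,0]>.4)&(w[:,0]<1.0)&(w[:,1]>-.1)&(w[:,1]<.2)]
    print("  body",cv2.minAreaRect((w[:,:2]*1000).astype(np.float32)))
print("hub tri",tri(C["top"],C["side"]))
E
```

```text
top red 562 ((305.1850891113281, 279.2443542480469), (30.661304473876953, 32.729862213134766), 92.015380859375) [0.51515761 0.0342548  0.159196  ]
  plane [ 0.54742603 -0.03545121 -0.12221251] [0.48993354 0.0081446  0.08691564] [0.54049835 0.06330138 0.17334452]
  org 249 [0.65136729 0.07558195 0.19556314] [0.63227083 0.06946471 0.16031651] [0.6763628  0.0833486  0.20350311]
  bartop 213 [0.65242072 0.07614838 0.1991564 ] ((654.3165893554688, 76.52272033691406), (44.12409591674805, 13.694828033447266), 0.5863298177719116)
  lid ((797.276123046875, 66.94239044189453), (223.2731170654297, 145.36341857910156), 86.22783660888672)
  deck 10601 [0.6737672  0.06402837 0.14492829] ((685.7208251953125, 36.53614807128906), (356.457763671875, 394.2995910644531), 86.2994384765625)
  body ((685.334228515625, 73.57893371582031), (277.22381591796875, 400.0711975097656), 86.35497283935547)
side red 339 ((281.8921203613281, 248.22418212890625), (23.48857879638672, 27.93269920349121), 44.473548889160156) [0.51388901 0.03128573 0.15768536]
  plane [ 0.56525336 -0.04790717 -0.1305921 ] [0.48886658 0.00512138 0.14261732] [0.53987069 0.06394449 0.17532728]
  org 55 [0.65571165 0.0759899  0.20046477] [0.63603992 0.06942959 0.19635128] [0.67534172 0.08234243 0.20379765]
  bartop 55 [0.65571165 0.0759899  0.20046477] ((655.71826171875, 76.25121307373047), (39.254302978515625, 12.589048385620117), 1.921555519104004)
  lid ((751.6193237304688, 23.28655242919922), (114.07264709472656, 14.115837097167969), 85.02239227294922)
  deck 4495 [0.66552458 0.02718589 0.14519886] ((686.1397705078125, 36.70869445800781), (359.645751953125, 394.3583068847656), 86.18966674804688)
  body ((684.7130126953125, 69.25531768798828), (280.96453857421875, 404.3587646484375), 86.784423828125)
hub tri (array([0.51523227, 0.03530583, 0.15568572]), np.float64(0.00041648283764237514))
```

Measured poses:

| Item | Measured | Check |
|---|---|---|
| Steriliser centre | (0.685, 0.072) | yaw −0.064; outline 279×402 mm fits the given size |
| Hub | (0.515, 0.0355, 0.155) | 57 mm off the console against 55 given |
| Latch axis | (0.655, 0.076) | bar top at z 0.200, as specified |

Next I lift and swing across.

```bash
python3 -m handwheel '[{"translation":[0,0,50],"rot":[0,0,0],"fingers":0},{"translation":[0,0,50],"rot":[0,0,0],"fingers":0},{"translation":[0,0,50],"rot":[0,0,0],"fingers":0},{"translation":[33,-50,0],"rot":[0,0,-0.15],"fingers":0},{"translation":[33,-50,0],"rot":[0,0,-0.15],"fingers":0},{"translation":[33,-50,0],"rot":[0,0,-0.15],"fingers":0},{"translation":[33,-50,0],"rot":[0,0,-0.15],"fingers":0},{"translation":[33,-50,0],"rot":[0,0,-0.15],"fingers":0},{"translation":[33,-50,0],"rot":[0,0,-0.15],"fingers":0},{"translation":[33,-50,0],"rot":[0,0,-0.15],"fingers":0},{"translation":[33,-50,0],"rot":[0,0,-0.15],"fingers":0},{"translation":[33,-50,0],"rot":[0,0,-0.15],"fingers":0}]' 30
cat > go.py <<'E'
import sys,numpy as np
from scipy.spatial.transform import Rotation as R
from station import readout
# roll = angle about hub z from the 'y up the slope' pose; target along-axis standoff mm
YAW=-0.064; HUB=np.array([.515,.0355,.155])
Rs=R.from_euler("z",YAW); A=Rs.apply([-.5,0,.866])
def frame(roll,tilt=np.pi/6):
    x0=[0,-1,0]; b=R.from_matrix(np.array([[0,1,0],[1,0,0],[0,0,-1]]).T)  # y->+x, x->+y, z->-z
    b=Rs*R.from_rotvec([0,-tilt,0])*b
    a=-b.apply([0,0,1]); return R.from_rotvec(a*roll)*b
def wheel(off,roll,hub=HUB): return hub+A*(off-.0188),frame(roll)
def latch(off,roll,L=np.array([.655,.076,.186])): return L+np.array([0,0,off-.0188]),frame(roll,0)
def delta(T):
    s=readout.state();p,Rt=T;q=R.from_quat(s["tcp_rot"])
    print("q",s["joint_positions"].round(2),"p",s["position"].round(4))
    print("dmm",((p-s["position"])*1000).round(1),"rot",(Rt*q.inv()).as_rotvec().round(3))
E
python3 -c "
from go import *
for r in (0,-2): delta(wheel(.1,r))
print(A)"
```

```text
time_s: 1.6
position: [0.4923, 0.2466, 0.339]
tcp_rot: [0.727, 0.687, 0.0, -0.0]
contact_force: [1.6, 1.0, 0.0]
width: 0.0929
finger_force: 0.0
q [-0.91  0.25  0.44  1.83 -0.12  1.09 -0.48] p [0.4923 0.2466 0.339 ]
dmm [ -17.8 -208.5 -113.7] rot [-0.031 -0.523 -0.008]
q [-0.91  0.25  0.44  1.83 -0.12  1.09 -0.48] p [0.4923 0.2466 0.339 ]
dmm [ -17.8 -208.5 -113.7] rot [ 0.501 -0.366 -1.955]
[-0.49897635  0.03197816  0.866     ]
```

```bash
python3 -m handwheel '[{"translation":[-4,-42,-10],"rot":[-0.006,-0.105,-0.002],"fingers":0},{"translation":[-4,-42,-10],"rot":[-0.006,-0.105,-0.002],"fingers":0},{"translation":[-4,-42,-20],"rot":[-0.006,-0.105,-0.002],"fingers":0},{"translation":[-3,-42,-34],"rot":[-0.006,-0.105,-0.001],"fingers":0},{"translation":[-3,-41,-40],"rot":[-0.006,-0.105,-0.001],"fingers":0},{"translation":[0,0,0],"rot":[0,0,0],"fingers":0}]'
python3 -c "
from go import *
for r in (0,-2,2): delta(wheel(.1,r))"
```

```text
time_s: 2.35
position: [0.4888, 0.0523, 0.2573]
tcp_rot: [0.712, 0.659, 0.152, 0.189]
contact_force: [-0.2, -0.3, -0.2]
width: 0.0929
finger_force: 0.0
q [-0.96  0.06  0.6   2.42  0.71  0.31 -1.1 ] p [0.4888 0.0523 0.2573]
dmm [-14.3 -14.2 -32. ] rot [ 0.03  -0.038  0.021]
q [-0.96  0.06  0.6   2.42  0.71  0.31 -1.1 ] p [0.4888 0.0523 0.2573]
dmm [-14.3 -14.2 -32. ] rot [ 0.983 -0.124 -1.735]
q [-0.96  0.06  0.6   2.42  0.71  0.31 -1.1 ] p [0.4888 0.0523 0.2573]
dmm [-14.3 -14.2 -32. ] rot [-0.946  0.076  1.764]
```

```bash
python3 -m handwheel '[{"translation":[0,-7,-29],"rot":[0.015,-0.02,0.01],"fingers":0},{"translation":[0,-7,-29],"rot":[0.015,-0.02,0.01],"fingers":0},{"translation":[0,0,0],"rot":[0,0,0],"fingers":0}]'
python3 -c "
from go import *
for r in (0,): delta(wheel(.07,r))"
python3 -m handwheel '[{"translation":[0,0,0],"rot":[0.075,-0.005,-0.13],"fingers":0},{"translation":[0,0,0],"rot":[0.075,-0.005,-0.13],"fingers":0},{"translation":[0,0,0],"rot":[0.075,-0.005,-0.13],"fingers":0}]'
python3 -c "
from go import *
for r in (-.45,): delta(wheel(.07,r))"
```

```text
time_s: 2.72
position: [0.4904, 0.0383, 0.2212]
tcp_rot: [0.708, 0.659, 0.161, 0.196]
contact_force: [0.7, -0.4, -0.4]
width: 0.0928
finger_force: 0.0
q [-0.87  0.15  0.58  2.5   1.21  0.14 -1.56] p [0.4904 0.0383 0.2212]
dmm [ -0.9  -1.1 -21.9] rot [ 0.029 -0.014  0.015]
time_s: 3.1
position: [0.4907, 0.0392, 0.2221]
tcp_rot: [0.839, 0.484, 0.2, 0.147]
contact_force: [-0.1, 0.4, 0.4]
width: 0.093
finger_force: 0.0
q [-0.87  0.15  0.59  2.49  1.03  0.13 -1.83] p [0.4907 0.0392 0.2221]
dmm [ -1.2  -2.1 -22.8] rot [ 0.016 -0.024  0.015]
```

```bash
cat > kin.py <<'E'
import numpy as np
from scipy.optimize import least_squares
from scipy.spatial.transform import Rotation as R
LO=np.array([-2.57,-.35,-1.29,.11,-1.05,.11,-2.63]);HI=np.array([2.57,1.97,1.29,2.56,4.19,1.86,2.63])
def fk(q,L,s=(-1,-1,-1,-1)):
    h,a,b,c,off,o7=L
    r=R.from_euler("z",s[0]*q[0]+off);p=np.array([0,0,h]);
    r=r*R.from_euler("y",q[1])*R.from_euler("z",s[1]*q[2]);p=p+r.apply([0,0,a])
    r=r*R.from_euler("y",q[3])*R.from_euler("z",s[2]*q[4]);p=p+r.apply([0,0,b])
    r=r*R.from_euler("y",q[5]);p=p+r.apply([0,0,c]);r=r*R.from_euler("z",s[3]*q[6]+o7)
    return p,r
E
cat > fit.py <<'E'
from kin import *; from station import readout; import itertools
s=readout.state()
D=[([-1.37570,.60012,-.00248,1.60012,.00181,.94292,-.07977],[.19455,.69785,.18817],[.135457,.990783,-.00078,0]),
([-.91,.25,.44,1.83,-.12,1.09,-.48],[.4923,.2466,.339],[.727,.687,0,0]),
([-.96,.06,.6,2.42,.71,.31,-1.1],[.4888,.0523,.2573],[.712,.659,.152,.189]),
([-.87,.15,.58,2.5,1.21,.14,-1.56],[.4904,.0383,.2212],[.708,.659,.161,.196]),
(s["joint_positions"],s["position"],s["tcp_rot"])]
def res(L,sg):
    o=[]
    for q,p,r in D:
        a,b=fk(q,L,sg);o+=[a-p,.3*(R.from_quat(r).inv()*b).as_rotvec()]
    return np.concatenate(o)
F=[]
for sg in itertools.product((-1,1),repeat=4):
  for o7 in (0,1.57,3.1,-1.57):
    for off in(0,3.1): 
      f=least_squares(res,[.35,.4,.4,.3,off,o7],args=(sg,));F.append((f.cost,sg,f.x,res(f.x,sg)))
F.sort(key=lambda t:t[0])
for f in F[:2]: print(f[0],f[1],f[2].round(4));
print(F[0][3].reshape(-1,6).round(4))
E
python3 fit.py
```

```text
0.0002592774323415383 (-1, -1, -1, -1) [ 0.3571  0.6237  0.4611  0.4082 -0.0806  1.4944]
0.0002592774323415385 (-1, -1, -1, -1) [ 0.3571  0.6237  0.4611  0.4082 -0.0806  1.4944]
[[ 0.0016 -0.0006  0.004   0.      0.      0.0013]
 [-0.005   0.0055 -0.0001  0.0008 -0.0001  0.0005]
 [ 0.0017  0.0009  0.0017  0.0009 -0.0113  0.0023]
 [-0.0002  0.0021 -0.0031  0.0016 -0.0115 -0.0023]
 [ 0.0006  0.002  -0.0024 -0.0043 -0.0108 -0.0017]]
```

```bash
cat > ik.py <<'E'
from kin import *; from go import wheel,latch,frame,HUB,A
L=[.3571,.6237,.4611,.4082,-.0806,1.4944]
rng=np.random.default_rng(0)
def ik(p,r,q0=None,n=12):
    best=None
    f=lambda q:(lambda a:np.r_[a[0]-p,.3*(r.inv()*a[1]).as_rotvec(),1e-4*(q-(LO+HI)/2)])(fk(q,L))
    for i in range(n):
        s=q0 if (q0 is not None and i==0) else rng.uniform(LO,HI)
        o=least_squares(f,np.clip(s,LO+.01,HI-.01),bounds=(LO,HI))
        e=np.linalg.norm(f(o.x)[:6]*1000)
        if best is None or e<best[0]-.3: best=(e,o.x)
    return best
if __name__=="__main__":
    for tilt in (30,20,10):
      for roll in (-2,-1,0,1,2):
        t=[]
        for off in (0,.016,.05):
            r=frame(roll,np.radians(tilt));a=-r.apply([0,0,1]);p=HUB+A*off-a*.0188
            e,q=ik(p,r);t.append((e.round(1),q.round(2).tolist()))
        print(tilt,roll,*t)
E
python3 ik.py
```

```text
30 -2 (np.float64(0.0), [-0.17, 0.36, -0.07, 2.55, 2.7, 0.31, 1.31]) (np.float64(0.0), [-0.2, 0.31, -0.04, 2.56, 2.67, 0.27, 1.33]) (np.float64(0.0), [-0.33, 0.22, 0.1, 2.56, 2.59, 0.17, 1.41])
30 -1 (np.float64(0.0), [-0.42, 0.37, 0.24, 2.55, 3.09, 0.28, 1.92]) (np.float64(0.0), [-0.45, 0.32, 0.27, 2.56, 3.07, 0.24, 1.93]) (np.float64(0.0), [-0.57, 0.23, 0.39, 2.56, 3.06, 0.15, 1.95])
30 0 (np.float64(0.0), [-0.63, 0.4, 0.52, 2.55, 3.5, 0.3, 2.51]) (np.float64(0.0), [-0.66, 0.35, 0.54, 2.56, 3.5, 0.26, 2.52]) (np.float64(0.0), [0.52, 0.33, -0.96, 2.56, 1.87, 0.45, -2.19])
30 1 (np.float64(0.0), [0.47, 0.52, -0.96, 2.55, 2.02, 0.63, -1.31]) (np.float64(0.0), [0.46, 0.45, -0.92, 2.56, 2.0, 0.55, -1.3]) (np.float64(0.0), [0.37, 0.28, -0.75, 2.56, 1.96, 0.36, -1.27])
30 2 (np.float64(0.0), [0.32, 0.44, -0.72, 2.55, 2.16, 0.5, -0.44]) (np.float64(0.0), [0.31, 0.38, -0.69, 2.56, 2.13, 0.44, -0.42]) (np.float64(0.0), [0.2, 0.25, -0.53, 2.56, 2.07, 0.3, -0.37])
20 -2 (np.float64(0.0), [0.39, 0.42, -0.75, 2.41, 1.42, 0.38, 2.61]) (np.float64(0.0), [0.57, 0.47, -1.02, 2.41, 1.39, 0.51, 2.63])
[... 1124 characters left out ...]
oat64(0.0), [-0.09, 0.33, -0.1, 2.27, 0.17, 0.38, -1.39]) (np.float64(0.0), [-0.09, 0.26, -0.11, 2.27, 0.14, 0.44, -1.37])
10 0 (np.float64(0.0), [0.14, 0.39, -0.4, 2.26, 0.49, 0.39, -0.72]) (np.float64(0.0), [0.15, 0.35, -0.41, 2.27, 0.44, 0.41, -0.68]) (np.float64(0.0), [0.15, 0.28, -0.4, 2.27, 0.33, 0.46, -0.57])
10 1 (np.float64(0.0), [0.36, 0.44, -0.69, 2.26, 0.76, 0.47, 0.0]) (np.float64(0.0), [0.38, 0.41, -0.72, 2.27, 0.71, 0.49, 0.05]) (np.float64(0.0), [0.43, 0.33, -0.75, 2.27, 0.57, 0.52, 0.18])
10 2 (np.float64(0.0), [0.55, 0.54, -0.98, 2.26, 0.98, 0.61, 0.78]) (np.float64(0.0), [0.59, 0.52, -1.04, 2.27, 0.95, 0.63, 0.8]) (np.float64(0.0), [0.71, 0.5, -1.2, 2.27, 0.89, 0.7, 0.82])
```

The full 30° tilt sits on the j4 and j6 limits. I'll use a 15° tilt instead. The round rim tolerates that misalignment, with about 8 mm of slide along the pads, and it leaves the full roll range on j7.

```bash
cat >> go.py <<'E'
def wheel15(off,roll,hub=HUB):
    r=frame(roll,np.radians(15)); return hub+A*off+r.apply([0,0,1])*.0188,r
E
python3 -c "
from go import *
delta(wheel15(.08,-.4))"
python3 -m handwheel '[{"translation":[0,0,5],"rot":[0,0.13,0],"fingers":0},{"translation":[0,0,5],"rot":[0,0.13,0],"fingers":0},{"translation":[0,0,0],"rot":[0,0,0],"fingers":0}]'
python3 -c "
from go import *
delta(wheel15(.08,-.4));delta(wheel15(.08,-1.3));delta(wheel15(.08,-2.1))"
```

```text
q [-0.87  0.15  0.59  2.49  1.03  0.13 -1.83] p [0.4907 0.0392 0.2221]
dmm [-10.7  -1.5 -16. ] rot [0.016 0.239 0.059]
time_s: 3.48
position: [0.5024, 0.0235, 0.2292]
tcp_rot: [0.851, 0.487, 0.141, 0.136]
contact_force: [-0.8, -0.6, -0.5]
width: 0.0929
finger_force: 0.0
q [-0.5   0.15  0.21  2.35  0.52  0.34 -1.29] p [0.5024 0.0235 0.2292]
dmm [-22.5  14.3 -23.1] rot [0.058 0.126 0.074]
q [-0.5   0.15  0.21  2.35  0.52  0.34 -1.29] p [0.5024 0.0235 0.2292]
dmm [-22.5  14.3 -23.1] rot [ 0.339  0.069 -0.78 ]
q [-0.5   0.15  0.21  2.35  0.52  0.34 -1.29] p [0.5024 0.0235 0.2292]
dmm [-22.5  14.3 -23.1] rot [ 0.579  0.002 -1.542]
```

```bash
python3 -m handwheel '[{"translation":[-4,3,0],"rot":[0.058,0,-0.154],"fingers":0},{"translation":[-4,3,0],"rot":[0.058,0,-0.154],"fingers":0},{"translation":[-4,3,0],"rot":[0.058,0,-0.154],"fingers":0},{"translation":[-4,3,0],"rot":[0.058,0,-0.154],"fingers":0},{"translation":[-4,3,0],"rot":[0.058,0,-0.154],"fingers":0},{"translation":[0,0,0],"rot":[0.058,0,-0.154],"fingers":0},{"translation":[0,0,0],"rot":[0.058,0,-0.154],"fingers":0},{"translation":[0,0,0],"rot":[0.058,0,-0.154],"fingers":0},{"translation":[0,0,0],"rot":[0.058,0,-0.154],"fingers":0},{"translation":[0,0,0],"rot":[0.058,0,-0.154],"fingers":0},{"translation":[0,0,0],"rot":[0,0,0],"fingers":0}]'
python3 -c "
from go import *
delta(wheel15(.08,-2.1))"
```

```text
time_s: 4.85
position: [0.48, 0.0383, 0.2277]
tcp_rot: [0.949, -0.287, 0.127, -0.031]
contact_force: [-0.2, 0.3, 0.6]
width: 0.0933
finger_force: 0.0
q [-0.62  0.16  0.42  2.31  0.01  0.44 -2.38] p [0.48   0.0383 0.2277]
dmm [ -0.   -0.5 -21.5] rot [ 0.     0.001 -0.006]
```

```bash
python3 -m handwheel '[{"translation":[0,0,-21],"rot":[0,0,0],"fingers":0},{"translation":[10,-1,-17],"rot":[0,0,0],"fingers":0},{"translation":[10,-1,-17],"rot":[0,0,0],"fingers":0},{"translation":[10,0,-18],"rot":[0,0,0],"fingers":0},{"translation":[10,-1,-17],"rot":[0,0,0],"fingers":0},{"translation":[0,0,0],"rot":[0,0,0],"fingers":0}]' 30
python3 -c "
from go import *
delta(wheel15(0,-2.1))
from h import *
p,d=imaging.snapshot('side');cv2.imwrite('pics/s1.png',cv2.resize(p[130:330,160:440],None,fx=2.5,fy=2.5))"
```

```text
time_s: 5.6
position: [0.5199, 0.0351, 0.1367]
tcp_rot: [0.95, -0.286, 0.126, -0.03]
contact_force: [-0.2, -0.8, 0.0]
width: 0.093
finger_force: 0.0
q [-0.43  0.37  0.26  2.33 -0.14  0.2  -2.21] p [0.5199 0.0351 0.1367]
dmm [-0.1  0.1  0.1] rot [ 0.002 -0.001 -0.009]
```

View pics/s1.png

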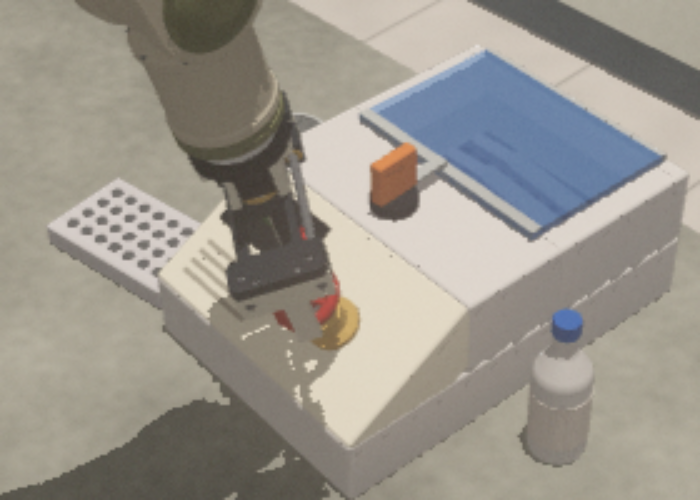

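The fingers straddle the red wheel, which shows between them at about (310,300) in the crop. Now I close them.

```bash
python3 -m handwheel '[{"translation":[0,0,0],"rot":[0,0,0],"fingers":130},{"translation":[0,0,0],"rot":[0,0,0],"fingers":255},{"translation":[0,0,0],"rot":[0,0,0],"fingers":255},{"translation":[0,0,0],"rot":[0,0,0],"fingers":255},{"translation":[0,0,0],"rot":[0,0,0],"fingers":255}]' 30
python3 -c "
from go import *
delta(wheel15(0,-2.1)); print(frame(0,np.radians(15)).apply([0,0,-1])*.16, A*.64)"
```

```text
time_s: 6.28
position: [0.5202, 0.0349, 0.1377]
tcp_rot: [0.949, -0.287, 0.127, -0.031]
contact_force: [0.1, -0.0, -0.8]
width: 0.0474
finger_force: 0.0
q [-0.42  0.37  0.26  2.33 -0.14  0.2  -2.21] p [0.5202 0.0349 0.1377]
dmm [-0.3  0.3 -0.8] rot [-0.    -0.    -0.005]
[-0.04132627  0.0026485   0.15454813] [-0.31934486  0.02046602  0.55424   ]
```

```bash
python3 -c "
from h import *
from station import readout
a,d=imaging.snapshot('side');b,e=imaging.snapshot('top');np.save('sd2.npy',d)
cv2.imwrite('pics/s2.png',np.hstack([cv2.resize(a[190:310,230:350],(400,400)),cv2.resize(b[210:330,245:365],(400,400))]))
s=readout.state();print(s['width'],s['finger_force'],s['contact_force'],s['moment'])"
```

```text
0.03967427089826043 0.0 [-0.22442259 -0.5182718  -0.70886779] [ 0.05527506  0.40409564 -0.04823837]
```

View pics/s2.png

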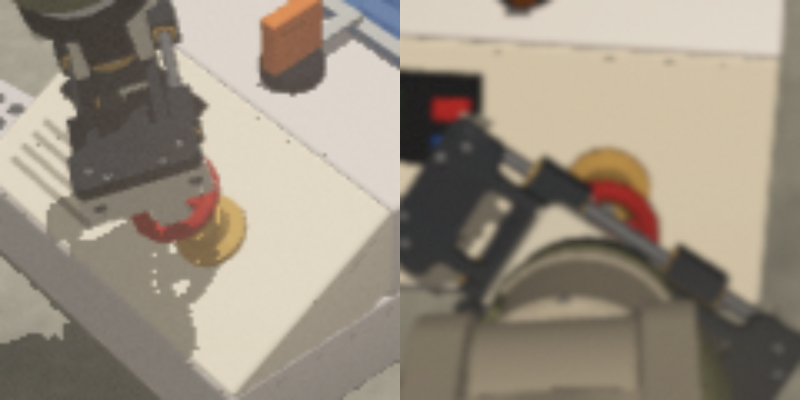

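```bash
python3 -c "
from h import *
from go import *
d=np.load('sd2.npy');s=readout.state();print(s['width'],s['position'])
m=np.zeros(d.shape,bool);m[215:275,245:305]=1
c=cloud('side',m,d); r=R.from_quat(s['tcp_rot']);t=r.inv().apply(c-s['position'])*1000
# keep points on gripper/wheel: tool z>-60
k=t[(t[:,2]>-70)&(t[:,2]<8)&(abs(t[:,0])<40)&(abs(t[:,1])<70)]
for z in range(-70,8,6):
    q=k[(k[:,2]>=z)&(k[:,2]<z+6)]
    if len(q): print(z,len(q),'x',np.percentile(q[:,0],[2,50,98]).round(),'y',np.percentile(q[:,1],[2,50,98]).round())
a=cv2.imread('pics/side0.png');e=np.load('side_d.npy')
mm=mask(a,(0,120,60),(6,255,255),(262,230,302,272));w=cloud('side',mm,e);u=r.inv().apply(w-s['position'])*1000
print('wheel in tool',np.percentile(u,[2,50,98],axis=0).round())
"
```

```text
0.03967427089826043 [0.52016107 0.03484532 0.13757348]
-64 2 x [-4.  2.  8.] y [39. 40. 40.]
-58 14 x [-8. -1.  5.] y [36. 38. 41.]
-52 19 x [-8.  2.  9.] y [33. 37. 39.]
-46 16 x [-8.  1.  9.] y [33. 36. 38.]
-40 5 x [-2.  8.  9.] y [24. 33. 36.]
-34 3 x [27. 28. 28.] y [-5. -1.  5.]
-28 50 x [-17.  19.  29.] y [-12.  15.  28.]
-22 81 x [-24.   3.  26.] y [ 6. 22. 30.]
-16 54 x [-28. -15.  16.] y [ 3. 21. 29.]
-10 2 x [-12.  -3.   7.] y [ 2. 13. 24.]
-4 1 x [6. 6. 6.] y [1. 1. 1.]
wheel in tool [[-26. -25. -30.]
 [  1.   4. -21.]
 [ 26.  28. -13.]]
```

```bash
python3 -c "
from h import *
from go import *
d=np.load('sd2.npy');s=readout.state();r=R.from_quat(s['tcp_rot'])
for u,v in [(260,252),(272,251),(272,244),(288,243),(272,236),(285,254),(275,262),(265,225)]:
    m=np.zeros(d.shape,bool);m[v,u]=1;c=cloud('side',m,d);print(u,v,c.round(3),(r.inv().apply(c-s['position'])*1000).round())
a,_=imaging.snapshot('side');f=cv2.resize(a[215:290,240:320],(800,750),interpolation=cv2.INTER_CUBIC)[:600];cv2.imwrite('pics/s3.png',f)
"
```

```text
260 252 [[ 0.42  -0.019  0.245]] [[ -27.   85. -129.]]
272 251 [[ 0.439 -0.03   0.242]] [[  -6.   85. -121.]]
272 244 [[ 0.433 -0.04   0.269]] [[   0.   92. -149.]]
288 243 [[ 0.462 -0.049  0.258]] [[  27.   85. -131.]]
272 236 [[ 0.438 -0.035  0.282]] [[   5.   83. -159.]]
285 254 [[0.496 0.003 0.174]] [[  6.  35. -41.]]
275 262 [[0.521 0.069 0.09 ]] [[-29. -23.  46.]]
265 225 [[0.46  0.011 0.266]] [[  -7.   35. -139.]]
```

View pics/s3.png

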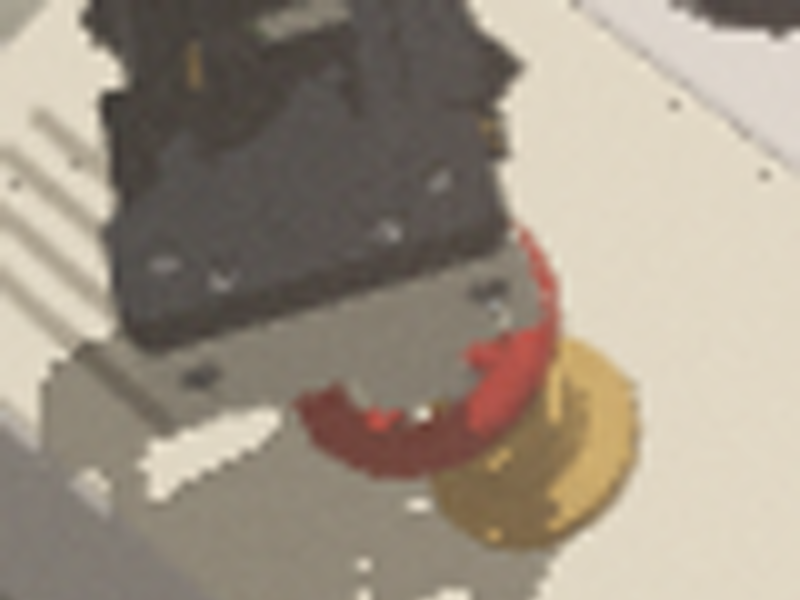

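```bash
python3 -m handwheel '[{"translation":[-15,1,26],"rot":[0,0,0],"fingers":145},{"translation":[-15,1,26],"rot":[0,0,0],"fingers":145}]' 30
python3 -c "
from h import *
from go import *
s=readout.state();print(s['width'],s['position']);r=R.from_quat(s['tcp_rot'])
for n in ('side','top'):
    a,d=imaging.snapshot(n);c=cloud(n,d>0,d);t=r.inv().apply(c-s['position'])*1000
    k=t[(t[:,2]>-60)&(t[:,2]<14)&(abs(t[:,0])<14)&(abs(t[:,1])<50)]
    for z in range(-60,14,5):
        q=k[(k[:,2]>=z)&(k[:,2]<z+5)]
        if len(q): print(n,z,len(q),'x',np.percentile(q[:,0],[2,98]).round(),'y',np.percentile(q[:,1],[2,50,98]).round())
    if n=='side': cv2.imwrite('pics/s4.png',cv2.resize(a[200:290,235:325],(600,600),interpolation=cv2.INTER_CUBIC))
"
```

```text
time_s: 6.68
position: [0.4896, 0.0366, 0.1898]
tcp_rot: [0.949, -0.288, 0.126, -0.03]
contact_force: [-0.7, 0.1, 0.1]
width: 0.0399
finger_force: 0.0
0.03991512057466396 [0.48959247 0.03656299 0.18977812]
side -60 4 x [-6.  8.] y [34. 35. 36.]
side -55 16 x [-8.  8.] y [31. 34. 36.]
side -50 18 x [-8.  9.] y [28. 33. 34.]
side -45 13 x [-7.  7.] y [30. 34. 36.]
side -40 8 x [-9.  9.] y [27. 31. 32.]
side -35 1 x [9. 9.] y [24. 24. 24.]
top -60 1 x [4. 4.] y [20. 20. 20.]
top -55 1 x [4. 4.] y [20. 20. 20.]
top -50 1 x [1. 1.] y [20. 20. 20.]
top -45 1 x [1. 1.] y [20. 20. 20.]
top -40 1 x [-2. -2.] y [20. 20. 20.]
```

View pics/s4.png

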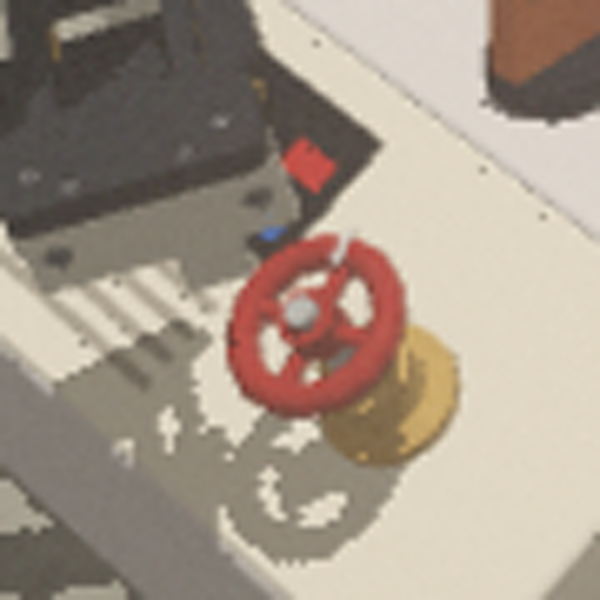

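The fingertips are really about 37 mm short of the reported TCP along tool z. The gripper body shows the same shift, seen at z −121 where −84 is expected. The sideways position agrees, so the grasp point is about 56 mm behind the reported TCP. I'll check which tilts are reachable with that.

```bash
cat >> go.py <<'E'
G=.0558
def wh(off,roll,tilt=30,hub=HUB):
    r=frame(roll,np.radians(tilt)); return hub+A*off+r.apply([0,0,1])*G,r
def lat(off,roll,L=np.array([.655,.076,.186])): 
    r=frame(roll,0);return L+np.array([0,0,off])+r.apply([0,0,1])*G,r
E
python3 -c "
from ik import *; from go import wh,readout,delta
q0=readout.state()['joint_positions']
for tilt in (30,25,20,15):
    for ro in (-2.1,-1,0,1,2.1):
        out=[]
        q=q0
        for off in (0,.016):
            e,q=ik(*wh(off,ro,tilt),q0=q,n=3);out+=[round(float(e),1),q.round(2).tolist()]
        print(tilt,ro,*out)
delta(wh(.05,-2.1,15)); delta(wh(.05,-2.1,20))
"
```

```text
30 -2.1 55.7 [-0.6, 0.42, 0.48, 2.36, -1.05, 0.11, -1.33] 0.0 [-0.12, 0.42, -0.13, 2.55, 2.7, 0.37, 1.21]
30 -1 50.9 [-0.17, 0.38, -0.05, 2.37, 1.38, 0.11, -2.63] 46.4 [-0.17, 0.35, -0.05, 2.39, 1.38, 0.11, -2.63]
30 0 0.0 [0.56, 0.76, -1.16, 2.54, 1.98, 0.9, -2.23] 0.0 [0.57, 0.71, -1.17, 2.55, 1.95, 0.86, -2.22]
30 1 0.0 [0.47, 0.67, -0.99, 2.54, 2.07, 0.76, -1.32] 0.0 [0.48, 0.61, -0.99, 2.55, 2.04, 0.71, -1.31]
30 2.1 0.0 [0.32, 0.56, -0.74, 2.54, 2.22, 0.61, -0.37] 0.0 [0.32, 0.51, -0.72, 2.55, 2.2, 0.56, -0.37]
25 -2.1 0.0 [-0.17, 0.43, -0.04, 2.47, 2.69, 0.22, 1.24] 0.0 [-0.2, 0.39, -0.0, 2.48, 2.67, 0.18, 1.25]
25 -1 29.4 [-0.13, 0.4, -0.09, 2.38, 1.39, 0.11, -2.63] 24.9 [-0.13, 0.37, -0.09, 2.4, 1.38, 0.11, -2.63]
25 0 0.0 [0.5, 0.64, -1.0, 2.47, 1.87, 0.66, -2.11] 0.0 [0.49, 0.57, -0.95, 2.48, 1.84, 0.59, -2.1]
25 1 0.0 [0.41, 0.57, -0.83, 2.47, 1.94, 0.54, -1.18] 0.0 [0.39, 0.51, -0.79, 2.48, 1.91, 0.48, -1.16]
25 2.1 0.0 [0.26, 0.5, -0.61, 2.47, 2.06, 0.42, -0.2] 0.0 [0.23, 0.45, -0.58, 2.48, 2.02, 0.37, -0.17]
20 -2.1 2.7 [-0.46, 0.45, 0.35, 2.42, 4.19, 0.11, -0.25] 0.0 
[... 519 characters left out ...]
0.35, 0.4, 0.22, 2.35, -0.32, 0.15, -2.01]
15 -1 0.0 [-0.21, 0.43, 0.04, 2.34, 0.21, 0.12, -1.44] 0.0 [-0.2, 0.39, 0.03, 2.35, 0.21, 0.15, -1.45]
15 0 0.0 [-0.08, 0.43, -0.13, 2.34, 0.71, 0.15, -0.94] 0.0 [-0.04, 0.4, -0.18, 2.35, 0.69, 0.19, -0.92]
15 1 0.0 [0.13, 0.45, -0.4, 2.34, 1.1, 0.25, -0.33] 0.0 [0.17, 0.42, -0.46, 2.35, 1.03, 0.28, -0.26]
15 2.1 145.2 [0.66, 0.54, -0.53, 2.38, -1.05, 0.11, -2.63] 0.0 [0.36, 0.48, -0.71, 2.35, 1.2, 0.39, 0.66]
q [-0.57  0.24  0.39  2.34 -0.08  0.33 -2.29] p [0.4898 0.037  0.1913]
dmm [ 14.6  -0.8 -46.9] rot [-0.002  0.002 -0.005]
q [-0.57  0.24  0.39  2.34 -0.08  0.33 -2.29] p [0.4898 0.037  0.1913]
dmm [ 19.3  -1.1 -45.4] rot [-0.007 -0.085 -0.005]
```

```bash
python3 -m handwheel '[{"translation":[6,0,-15],"rot":[0,0.026,0],"fingers":0},{"translation":[6,0,-15],"rot":[0,0.026,0],"fingers":0},{"translation":[0,-1,-17],"rot":[0,0,0],"fingers":0},{"translation":[0,0,0],"rot":[0,0,0],"fingers":0},{"translation":[0,0,0],"rot":[0,0,0],"fingers":0},{"translation":[0,0,0],"rot":[0,0,0],"fingers":0}]' 30
python3 -c "
from go import *
delta(wh(.05,-2.1,12));delta(wh(0,-2.1,12))"
```

```text
time_s: 7.52
position: [0.5025, 0.036, 0.1431]
tcp_rot: [0.952, -0.288, 0.102, -0.023]
contact_force: [-0.8, -0.2, 0.1]
width: 0.0921
finger_force: 0.0
q [-0.45  0.35  0.29  2.32 -0.16  0.28 -2.19] p [0.5025 0.036  0.1431]
dmm [-0.8  0.4  0.6] rot [ 0.003  0.001 -0.006]
q [-0.45  0.35  0.29  2.32 -0.16  0.28 -2.19] p [0.5025 0.036  0.1431]
dmm [ 24.1  -1.2 -42.7] rot [ 0.003  0.001 -0.006]
```

```bash
python3 -m handwheel '[{"translation":[8,0,-14],"rot":[0,0,0],"fingers":0},{"translation":[8,-1,-14],"rot":[0,0,0],"fingers":0},{"translation":[8,0,-14],"rot":[0,0,0],"fingers":0},{"translation":[0,0,0],"rot":[0,0,0],"fingers":255},{"translation":[0,0,0],"rot":[0,0,0],"fingers":255},{"translation":[0,0,0],"rot":[0,0,0],"fingers":255},{"translation":[0,0,0],"rot":[0,0,0],"fingers":255}]' 25
python3 -c "
from go import *
delta(wh(0,-2.1,12));s=readout.state();print(s['moment'],s['finger_force'],s['width'])
print(frame(0,np.radians(12)).apply([0,0,-1])*.16, A*.64)
from h import *
p,d=imaging.snapshot('side');cv2.imwrite('pics/s5.png',cv2.resize(p[200:290,235:325],(600,600),interpolation=cv2.INTER_CUBIC))"
```

```text
time_s: 8.4
position: [0.5258, 0.0346, 0.1009]
tcp_rot: [0.952, -0.288, 0.102, -0.023]
contact_force: [0.3, -1.1, 1.1]
width: 0.0588
finger_force: 25.0
q [-0.37  0.45  0.21  2.31 -0.2   0.19 -2.15] p [0.5258 0.0346 0.1009]
dmm [ 0.8  0.2 -0.5] rot [ 0.003  0.    -0.005]
[-0.00075992  0.16854546  0.07133332] 25.0206296145916 0.058826112563311606
[-0.03319777  0.00212756  0.15650362] [-0.31934486  0.02046602  0.55424   ]
```

View pics/s5.png

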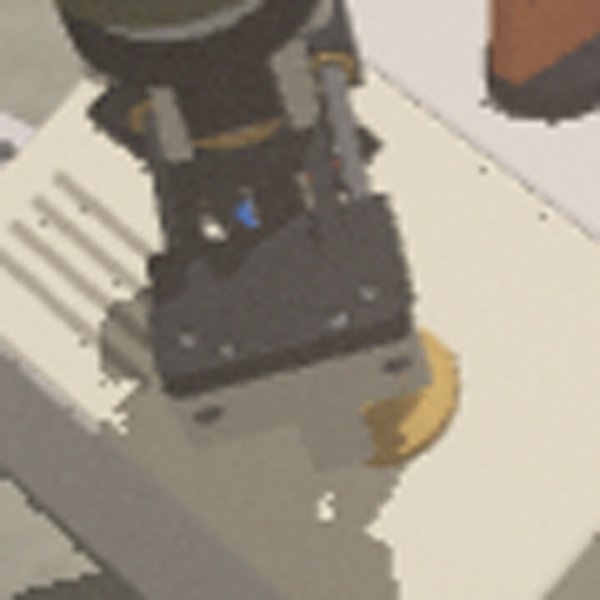

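The grip is good, 25 N at 59 mm. I'll turn anticlockwise, following the stem out.

```bash
python3 -m handwheel '[{"translation":[-0.3,0,0.6],"rot":[-0.033,0.002,0.156],"fingers":255},{"translation":[-0.3,0,0.6],"rot":[-0.033,0.002,0.156],"fingers":255},{"translation":[-0.3,0,0.6],"rot":[-0.033,0.002,0.156],"fingers":255},{"translation":[-0.3,0,0.6],"rot":[-0.033,0.002,0.156],"fingers":255},{"translation":[-0.3,0,0.6],"rot":[-0.033,0.002,0.156],"fingers":255}]'
python3 -c "
from go import *
delta(wh(.0032,-1.3,12));s=readout.state();print(s['moment'])"
```

```text
time_s: 9.07
position: [0.5242, 0.0338, 0.1037]
tcp_rot: [0.989, 0.106, 0.103, 0.019]
contact_force: [-0.2, -3.0, -1.4]
width: 0.0595
finger_force: 25.0
q [-0.26  0.43  0.06  2.31  0.15  0.2  -1.71] p [0.5242 0.0338 0.1037]
dmm [ 0.8  1.1 -0.5] rot [ 0.003  0.001 -0.006]
[-1.47001588  0.30571731 -0.78192663]
```

```bash
python3 -m handwheel '[{"translation":[-0.3,0,0.6],"rot":[-0.033,0.002,0.156],"fingers":255},{"translation":[-0.3,0,0.6],"rot":[-0.033,0.002,0.156],"fingers":255},{"translation":[-0.3,0,0.6],"rot":[-0.033,0.002,0.156],"fingers":255},{"translation":[-0.3,0,0.6],"rot":[-0.033,0.002,0.156],"fingers":255},{"translation":[-0.3,0,0.6],"rot":[-0.033,0.002,0.156],"fingers":255},{"translation":[-0.3,0,0.6],"rot":[-0.033,0.002,0.156],"fingers":255},{"translation":[-0.3,0,0.6],"rot":[-0.033,0.002,0.156],"fingers":255},{"translation":[-0.3,0,0.6],"rot":[-0.033,0.002,0.156],"fingers":255},{"translation":[-0.3,0,0.6],"rot":[-0.033,0.002,0.156],"fingers":255},{"translation":[-0.3,0,0.6],"rot":[-0.033,0.002,0.156],"fingers":255}]'
python3 -c "
from go import *
delta(wh(.0096,.3,12));s=readout.state();print(s['moment'])"
```

```text
time_s: 10.32
position: [0.5225, 0.034, 0.11]
tcp_rot: [0.615, 0.782, 0.06, 0.086]
contact_force: [4.4, -1.3, -3.2]
width: 0.0568
finger_force: 25.0
q [ 0.05  0.44 -0.35  2.29  0.73  0.31 -0.7 ] p [0.5225 0.034  0.11  ]
dmm [-0.7  1.  -1.3] rot [-0.002  0.002 -0.002]
[-0.64147876  0.22039254 -0.36848632]
```

```bash
python3 -m handwheel '[{"translation":[-0.4,0,0.5],"rot":[-0.033,0.002,0.156],"fingers":255},{"translation":[-0.4,0,0.5],"rot":[-0.033,0.002,0.156],"fingers":255},{"translation":[-0.4,0,0.5],"rot":[-0.033,0.002,0.156],"fingers":255},{"translation":[-0.4,0,0.5],"rot":[-0.033,0.002,0.156],"fingers":255},{"translation":[-0.4,0,0.5],"rot":[-0.033,0.002,0.156],"fingers":255},{"translation":[-0.4,0,0.5],"rot":[-0.033,0.002,0.156],"fingers":255},{"translation":[-0.4,0,0.5],"rot":[-0.033,0.002,0.156],"fingers":255},{"translation":[-0.4,0,0.5],"rot":[-0.033,0.002,0.156],"fingers":255}]'
python3 -c "
from go import *
delta(wh(.0147,1.58,12));s=readout.state();print(s['moment'])"
```

```text
time_s: 11.32
position: [0.5193, 0.0346, 0.1141]
tcp_rot: [0.028, 0.994, -0.003, 0.104]
contact_force: [2.0, -0.6, 2.1]
width: 0.0597
finger_force: 25.0
q [ 0.3   0.49 -0.7   2.27  0.97  0.47  0.33] p [0.5193 0.0346 0.1141]
dmm [-0.   0.6 -1. ] rot [-0.002 -0.001  0.002]
[-0.61397953 -0.08567953 -0.61803079]
```

```bash
python3 -m handwheel '[{"translation":[-0.4,0,0.5],"rot":[-0.033,0.002,0.156],"fingers":255},{"translation":[-0.4,0,0.5],"rot":[-0.033,0.002,0.156],"fingers":255}]'
python3 -c "
from go import *
delta(wh(.016,1.9,12));s=readout.state();print(s['moment'])"
python3 -m handwheel '[{"translation":[0,0,0],"rot":[-0.02,0.001,0.1],"fingers":255},{"translation":[0,0,0],"rot":[-0.02,0.001,0.1],"fingers":255},{"translation":[0,0,0],"rot":[0,0,0],"fingers":255}]'
python3 -c "
from go import *
delta(wh(.016,2.1,12));s=readout.state();print(s['moment'])"
```

```text
time_s: 11.58
position: [0.5185, 0.0343, 0.1151]
tcp_rot: [-0.13, 0.986, -0.02, 0.102]
contact_force: [2.2, 0.5, -1.1]
width: 0.0595
finger_force: 25.0
q [ 0.35  0.5  -0.78  2.27  1.01  0.51  0.6 ] p [0.5185 0.0343 0.1151]
dmm [ 0.1  0.9 -0.8] rot [-0.001 -0.001  0.004]
[-0.82354115 -0.38640008 -0.598686  ]
time_s: 11.95
position: [0.5186, 0.0344, 0.1152]
tcp_rot: [-0.227, 0.968, -0.029, 0.1]
contact_force: [2.6, -1.8, 4.0]
width: 0.0588
finger_force: 25.0
q [ 0.39  0.52 -0.83  2.27  1.03  0.53  0.78] p [0.5186 0.0344 0.1152]
dmm [ 0.   0.9 -0.9] rot [-0.004 -0.001  0.004]
[-0.91146553 -0.63388091 -0.19818393]
```

```bash
for i in 1 2; do python3 -m handwheel '[{"translation":[0,0,0],"rot":[-0.02,0.001,0.1],"fingers":255},{"translation":[0,0,0],"rot":[-0.02,0.001,0.1],"fingers":255},{"translation":[0,0,0],"rot":[0,0,0],"fingers":255}]' | grep -E "force|width"
python3 -c "
from go import *
s=readout.state();print(s['moment'],A@s['moment'],frame(0,.21).apply([0,0,-1])@s['moment'],s['joint_torque'][6],s['joint_positions'].round(2))"; done
```

```text
contact_force: [0.8, -3.6, 6.2]
width: 0.0579
finger_force: 25.0
[-0.62497893 -0.37590787 -0.21028384] 0.11772305539246303 -0.0806595092630542 0.6485120393335819 [ 0.42  0.53 -0.87  2.27  1.05  0.56  0.96]
contact_force: [2.9, -4.7, 0.9]
width: 0.058
finger_force: 25.0
[-0.8622256  -0.05202204  0.02808197] 0.45288559793244065 0.20614293895328126 0.33584405668079853 [ 0.45  0.55 -0.92  2.27  1.07  0.58  1.15]
```

```bash
python3 -m handwheel '[{"translation":[0,0,0],"rot":[0,0,0],"fingers":0},{"translation":[0,0,0],"rot":[0,0,0],"fingers":0},{"translation":[0,0,0],"rot":[0,0,0],"fingers":0},{"translation":[0,0,0],"rot":[0,0,0],"fingers":0},{"translation":[-15,1,26],"rot":[0,0,0],"fingers":0},{"translation":[-15,1,26],"rot":[0,0,0],"fingers":0},{"translation":[-10,1,30],"rot":[0,0,0],"fingers":0},{"translation":[0,30,30],"rot":[0,0,0],"fingers":0},{"translation":[0,40,30],"rot":[0,0,0],"fingers":0},{"translation":[0,40,20],"rot":[0,0,0],"fingers":0}]'
python3 -c "
from h import *
from go import *
a,d=imaging.snapshot('side');cv2.imwrite('pics/s6.png',cv2.resize(a[200:290,235:325],(600,600),interpolation=cv2.INTER_CUBIC))
b,e=imaging.snapshot('top');cv2.imwrite('pics/top6.png',b)
B=(262,222,305,275)
r=mask(a,(0,120,60),(6,255,255),B)|mask(a,(172,120,60),(180,255,255),B)
c=cloud('side',r,d);c=c[c[:,2]>.13];print(len(c),c.mean(0),np.median((c-HUB)@A))
a0=cv2.imread('pics/side0.png');r0=mask(a0,(0,120,60),(6,255,255),B);c=cloud('side',r0,np.load('side_d.npy'));c=c[c[:,2]>.13];print(len(c),c.mean(0),np.median((c-HUB)@A))
"
```

```text
time_s: 13.95
position: [0.4778, 0.149, 0.278]
tcp_rot: [-0.419, 0.902, -0.046, 0.092]
contact_force: [-0.2, -0.4, 0.2]
width: 0.0929
finger_force: 0.0
366 [0.50864287 0.03616227 0.17010687] 0.017954073780920187
345 [0.51458539 0.03452149 0.15735251] 0.0031318873613246138
```

View pics/s6.png

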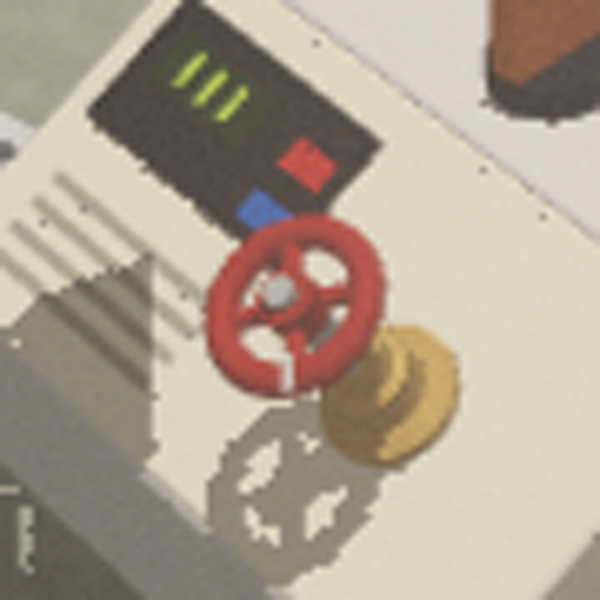

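The wheel has risen, and its white mark has moved from the upper right (342,245) to the bottom (287,372) of the crop. I'll measure that angle.

```bash
python3 -c "
from h import *
from go import *
b=Rs.apply([.866,0,.5]); y=Rs.apply([0,1,0])
def ang(uv,off,img,hub):
    o,r=rays('side',uv);P=hub+A*off;t=((P-o)@A)/(r[0]@A);p=o+t*r[0]-P;return np.degrees(np.arctan2(p@y,p@b)),np.linalg.norm(p)*1000
for dh in (0,-.002,.002):
  h=HUB+dh*y
  for rise in (.0148,.016):
    a0=ang((286.3,236.75),.004,0,h);a1=ang((278.05,255.8),.004+rise,0,h);print(a0,a1,(a1[0]-a0[0])%360,'deg; target 229.2')
from h import *
B=(262,222,305,275)
for f,off in (('pics/side0.png',0),):
    pass
"
```

```text
(np.float64(17.50134872676042), np.float64(25.431952313362068)) (np.float64(-130.55758187090086), np.float64(25.245039688628324)) 211.9410694023387 deg; target 229.2
(np.float64(17.50134872676042), np.float64(25.431952313362068)) (np.float64(-129.31893783484557), np.float64(25.94457204609355)) 213.179713438394 deg; target 229.2
(np.float64(21.691898463165924), np.float64(26.10318011876151)) (np.float64(-133.69492128841884), np.float64(23.761161060676347)) 204.61318024841523 deg; target 229.2
(np.float64(21.691898463165924), np.float64(26.10318011876151)) (np.float64(-132.29241686363957), np.float64(24.43021583810498)) 206.0156846731945 deg; target 229.2
(np.float64(13.108560086019635), np.float64(24.90366207258962)) (np.float64(-127.77588319125051), np.float64(26.79610573963009)) 219.11555672272985 deg; target 229.2
(np.float64(13.108560086019635), np.float64(24.90366207258962)) (np.float64(-126.67965778160146), np.float64(27.52101363346711)) 220.21178213237891 deg; target 229.2
```

Rise (14.8 mm) and mark angle (about 212°) both give about 3.7 rad, so the grip slipped a little. I'll regrip, better aligned and harder, and drive to the stop.

```bash
python3 -c "
from ik import *; from go import wh,readout,delta
q=readout.state()['joint_positions']
for ro in (1.2,1.8,2.3):
  for t in (20,24):
    e,x=ik(*wh(.015,ro,t),q0=q,n=1);print(ro,t,round(e,1),x.round(2))
delta(wh(.07,1.2,20))"
```

```text
1.2 20 0.0 [ 0.09  0.41 -0.36  2.41  1.6   0.21 -0.64]
1.2 24 0.0 [ 0.33  0.48 -0.71  2.47  1.88  0.42 -0.94]
1.8 20 0.0 [ 0.07  0.41 -0.34  2.41  1.6   0.2  -0.04]
1.8 24 0.0 [ 0.25  0.45 -0.59  2.47  1.94  0.36 -0.39]
2.3 20 0.0 [ 0.05  0.4  -0.31  2.41  1.6   0.19  0.46]
2.3 24 0.0 [ 0.17  0.43 -0.48  2.47  2.    0.31  0.04]
q [ 0.48  0.32 -1.21  2.09  0.59  0.86  1.38] p [0.4783 0.153  0.2794]
dmm [  20.9 -116.5 -116.2] rot [ 0.344 -0.134 -1.261]
```

```bash
python3 -m handwheel '[{"translation":[4,-23,-5],"rot":[0.038,-0.015,-0.14],"fingers":0},{"translation":[4,-23,-5],"rot":[0.038,-0.015,-0.14],"fingers":0},{"translation":[4,-23,-5],"rot":[0.038,-0.015,-0.14],"fingers":0},{"translation":[4,-23,-5],"rot":[0.038,-0.015,-0.14],"fingers":0},{"translation":[4,-24,-5],"rot":[0.038,-0.015,-0.14],"fingers":0},{"translation":[0,0,-22],"rot":[0.038,-0.015,-0.14],"fingers":0},{"translation":[0,0,-22],"rot":[0.038,-0.015,-0.14],"fingers":0},{"translation":[0,0,-22],"rot":[0.038,-0.015,-0.14],"fingers":0},{"translation":[0,0,-24],"rot":[0.038,-0.015,-0.14],"fingers":0},{"translation":[0,0,0],"rot":[0,0,0],"fingers":0}]'
python3 -c "
from go import *
delta(wh(.07,1.2,20));delta(wh(.015,1.2,20))"
```

```text
time_s: 15.3
position: [0.4971, 0.0313, 0.1669]
tcp_rot: [0.192, 0.967, 0.023, 0.167]
contact_force: [-0.6, 0.2, 0.2]
width: 0.0926
finger_force: 0.0
q [ 0.17  0.3  -0.53  2.38  1.    0.33 -0.07] p [0.4971 0.0313 0.1669]
dmm [ 2.   5.2 -3.7] rot [ 0.012 -0.011 -0.04 ]
q [ 0.17  0.3  -0.53  2.38  1.    0.33 -0.07] p [0.4971 0.0313 0.1669]
dmm [ 29.4   3.4 -51.3] rot [ 0.012 -0.011 -0.04 ]
```

```bash
python3 -m handwheel '[{"translation":[2,4,-3],"rot":[0.012,-0.011,-0.04],"fingers":0},{"translation":[9,0,-16],"rot":[0,0,0],"fingers":0},{"translation":[9,0,-16],"rot":[0,0,0],"fingers":0},{"translation":[9,0,-16],"rot":[0,0,0],"fingers":0},{"translation":[0,0,0],"rot":[0,0,0],"fingers":0}]'
python3 -c "
from go import *
delta(wh(.015,1.2,20))"
```

```text
time_s: 15.92
position: [0.5279, 0.0346, 0.1169]
tcp_rot: [0.212, 0.961, 0.027, 0.173]
contact_force: [0.2, -1.4, 0.4]
width: 0.0929
finger_force: 0.0
q [ 0.01  0.41 -0.35  2.39  1.47  0.25 -0.57] p [0.5279 0.0346 0.1169]
dmm [-1.3  0.1 -1.3] rot [-0.     0.002  0.   ]
```

Close at 50 N, then turn about the 20° tool axis.

```bash
python3 -m handwheel '[{"translation":[-1,0,-1],"rot":[0,0,0],"fingers":255},{"translation":[0,0,0],"rot":[0,0,0],"fingers":255},{"translation":[0,0,0],"rot":[0,0,0],"fingers":255},{"translation":[0,0,0],"rot":[0,0,0],"fingers":255},{"translation":[0,0,0],"rot":[-0.034,0.002,0.094],"fingers":255},{"translation":[0,0,0.5],"rot":[-0.034,0.002,0.094],"fingers":255}]' 50
cat > m.py <<'E'
from go import *
s=readout.state();r=R.from_quat(s["tcp_rot"]);z=r.apply([0,0,1]);g=s["position"]-z*G
m=s["moment"]-np.cross(g-s["position"],s["contact_force"])
print("M about axis",A@s["moment"],A@m,"M",s["moment"].round(2),"F",s["contact_force"].round(1),"w",s["width"],"q",s["joint_positions"].round(2))
E
python3 m.py
for i in 1 2 3 ; do python3 -m handwheel '[{"translation":[-0.2,0,0.4],"rot":[-0.034,0.002,0.094],"fingers":255},{"translation":[-0.2,0,0.4],"rot":[-0.034,0.002,0.094],"fingers":255}]' >/dev/null; python3 m.py; done
```

```text
time_s: 16.68
position: [0.5251, 0.0345, 0.1161]
tcp_rot: [0.117, 0.978, 0.01, 0.174]
contact_force: [-0.5, 0.6, -11.1]
width: 0.0586
finger_force: 50.0
M about axis -0.9899259445603962 -0.995001980115797 M [ 0.26  1.38 -1.04] F [ -0.5   0.6 -11.1] w 0.05862641009972748 q [ 0.01  0.41 -0.34  2.39  1.48  0.25 -0.39]
M about axis -1.359971545778831 -1.357712547990605 M [ 0.45  1.33 -1.36] F [  0.3  -0.2 -14.7] w 0.05892432887093366 q [-0.    0.41 -0.33  2.39  1.47  0.24 -0.18]
M about axis -1.1513978303628194 -1.1342132296289429 M [ 0.28  1.32 -1.22] F [ -0.5  -1.7 -18. ] w 0.05870630877962817 q [-0.    0.41 -0.32  2.39  1.47  0.24  0.03]
M about axis -1.157682035957685 -1.1345311081288025 M [ 0.12  0.73 -1.3 ] F [  3.9  -2.6 -18.4] w 0.05853974721624608 q [-0.01  0.41 -0.31  2.39  1.46  0.24  0.24]
```

```bash
python3 -m handwheel '[{"translation":[0,0,0],"rot":[0,0,0],"fingers":0},{"translation":[0,0,0],"rot":[0,0,0],"fingers":0},{"translation":[0,0,0],"rot":[0,0,0],"fingers":0},{"translation":[0,0,0],"rot":[0,0,0],"fingers":0},{"translation":[-13,1,27],"rot":[0,0,0],"fingers":0},{"translation":[-13,1,27],"rot":[0,0,0],"fingers":0},{"translation":[-10,1,30],"rot":[0,0,0],"fingers":0},{"translation":[0,30,30],"rot":[0,0,0],"fingers":0},{"translation":[0,40,30],"rot":[0,0,0],"fingers":0},{"translation":[0,40,20],"rot":[0,0,0],"fingers":0}]'
python3 -c "
from h import *
from go import *
a,d=imaging.snapshot('side');b,e=imaging.snapshot('top')
B=(262,222,305,275);I0,J0=cv2.imread('pics/side0.png'),cv2.imread('pics/top0.png')
red=lambda p,B:mask(p,(0,120,60),(6,255,255),B)|mask(p,(172,120,60),(180,255,255),B)
T=(280,250,335,305)
hub=[]
for p,t in ((I0,J0),(a,b)):
    q={}
    for n,im,bb in (('side',p,B),('top',t,T)):
        m=red(im,bb).astype(np.uint8);k,l,s,c=cv2.connectedComponentsWithStats(m);i=1+np.argmax(s[1:,4]);q[n]=cv2.fitEllipse(cv2.convexHull(np.argwhere(l==i)[:,::-1].astype(np.int32)))[0]
    h,g=tri(q['top'],q['side']);print(q,h,g);hub.append(h)
print('rise vec',hub[1]-hub[0],(hub[1]-hub[0])@A)
bb=Rs.apply([.866,0,.5]); y=Rs.apply([0,1,0])
for im,h in((I0,hub[0]),(a,hub[1])):
    m=mask(im,(0,0,140),(180,70,255),(262,222,305,275));v,u=np.nonzero(m);o,r=rays('side',np.c_[u,v]);P=h+A*.003
    t=((P-o)@A)/(r@A);x=o+t[:,None]*r-P;rad=np.linalg.norm(x,axis=1)
    k=(rad<.029)&(rad>.0215);an=np.degrees(np.arctan2(x[k]@y,x[k]@bb));print(k.sum(),np.sort(an).round())
top=cv2.resize(b[240:320,265:345],(600,600),interpolation=cv2.INTER_CUBIC);cv2.imwrite('pics/f.png',np.hstack([cv2.resize(a[205:285,240:320],(400,400),interpolation=cv2.INTER_CUBIC),cv2.resize(b[240:320,265:345],(400,400),interpolation=cv2.INTER_CUBIC)]))
"
```

```text
time_s: 18.68
position: [0.4904, 0.1487, 0.2831]
tcp_rot: [-0.177, 0.968, -0.041, 0.171]
contact_force: [-0.0, -0.2, -0.9]
width: 0.0929
finger_force: 0.0
{'side': (281.8921203613281, 248.22418212890625), 'top': (305.1850891113281, 279.2443542480469)} [0.51523227 0.03530583 0.15568572] 0.00041648283764237514
{'side': (278.5227355957031, 245.11900329589844), 'top': (304.61541748046875, 283.28302001953125)} [0.50765339 0.03602113 0.16867963] 0.00045418546540158724
rise vec [-0.00757889  0.00071531  0.01299391] 0.015057287135819
8 [ 17.  20.  22.  23.  24.  25.  93. 121.]
5 [-137. -132. -132. -132.  135.]
```

View pics/f.png

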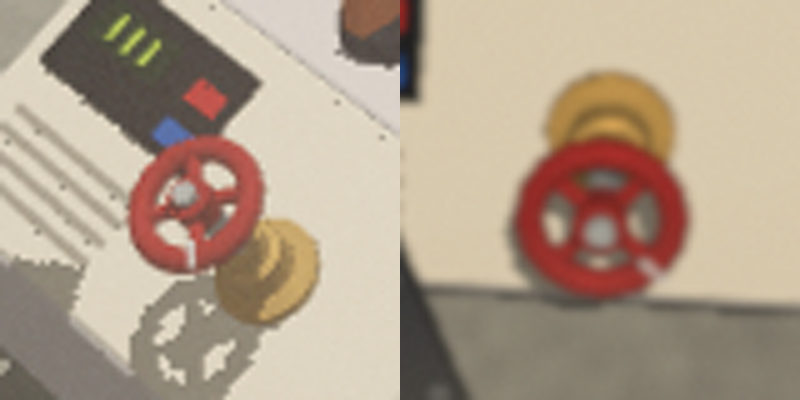

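The mark has not moved (still about −132°) although I applied over 1 N·m, and the rim stands about 71–73 mm off the console. The valve is at its end stop. It probably started slightly open, which would fit the 57 mm reading at the start. Next, the latch.

```bash
python3 -c "
from ik import *; from go import lat,readout,delta
q=readout.state()['joint_positions']
for ro in (-1.57,0,.2):
    e,x=ik(*lat(0,ro),q0=None,n=4);print(ro,round(e,1),x.round(2))
delta(lat(.11,.6));delta(lat(.11,-.7))"
```

```text
-1.57 0.0 [-0.18  0.59 -0.02  1.81  0.01  0.75 -1.84]
0 0.0 [ 0.13  0.63 -0.49  1.81  0.4   0.8  -0.62]
0.2 0.0 [ 0.17  0.65 -0.55  1.81  0.45  0.81 -0.46]
q [ 0.07  0.15 -0.7   2.18  0.54  0.63  0.92] p [0.4913 0.1528 0.2842]
dmm [163.7 -76.8 -44. ] rot [ 0.261  0.286 -1.385]
q [ 0.07  0.15 -0.7   2.18  0.54  0.63  0.92] p [0.4913 0.1528 0.2842]
dmm [163.7 -76.8 -44. ] rot [ 0.484  0.088 -2.663]
```

```bash
python3 -m handwheel '[{"translation":[18,-9,-5],"rot":[0.029,0.032,-0.154],"fingers":118},{"translation":[18,-9,-5],"rot":[0.029,0.032,-0.154],"fingers":118},{"translation":[18,-9,-5],"rot":[0.029,0.032,-0.154],"fingers":118},{"translation":[18,-9,-5],"rot":[0.029,0.032,-0.154],"fingers":118},{"translation":[18,-9,-5],"rot":[0.029,0.032,-0.154],"fingers":118},{"translation":[18,-8,-5],"rot":[0.029,0.032,-0.154],"fingers":118},{"translation":[18,-8,-5],"rot":[0.029,0.032,-0.154],"fingers":118},{"translation":[18,-8,-5],"rot":[0.029,0.032,-0.154],"fingers":118},{"translation":[20,-8,-4],"rot":[0.029,0.032,-0.154],"fingers":118},{"translation":[0,0,0],"rot":[0,0,-0.16],"fingers":118},{"translation":[0,0,0],"rot":[0,0,-0.16],"fingers":118},{"translation":[0,0,0],"rot":[0,0,-0.16],"fingers":118}]'
python3 -c "
from go import *
delta(lat(.11,-1.57))"
```

```text
time_s: 20.27
position: [0.6538, 0.0696, 0.2363]
tcp_rot: [0.691, 0.723, 0.001, -0.004]
contact_force: [-0.5, 0.6, 0.2]
width: 0.0502
finger_force: 0.0
q [-0.01  0.49 -0.26  1.7   0.14  0.98 -0.28] p [0.6538 0.0696 0.2363]
dmm [1.2 6.4 3.9] rot [-0.01   0.002 -1.68 ]
```

```bash
python3 -m handwheel '[{"translation":[0,1,0],"rot":[-0.001,0,-0.168],"fingers":118},{"translation":[0,1,0],"rot":[-0.001,0,-0.168],"fingers":118},{"translation":[0,1,0],"rot":[-0.001,0,-0.168],"fingers":118},{"translation":[0,1,0],"rot":[-0.001,0,-0.168],"fingers":118},{"translation":[0,1,0],"rot":[-0.001,0,-0.168],"fingers":118},{"translation":[0,1,0],"rot":[-0.001,0,-0.168],"fingers":118},{"translation":[1,0,0],"rot":[-0.001,0,-0.168],"fingers":118},{"translation":[0,0,0],"rot":[-0.001,0,-0.168],"fingers":118},{"translation":[0,0,0],"rot":[0,0,-0.168],"fingers":118},{"translation":[0,0,0],"rot":[0,0,-0.168],"fingers":118},{"translation":[0,0,0],"rot":[0,0,0],"fingers":118}]'
python3 -c "
from go import *
delta(lat(.002,-1.57))"
```

```text
time_s: 21.65
position: [0.6548, 0.0761, 0.2366]
tcp_rot: [1.0, -0.028, 0.001, 0.001]
contact_force: [-0.3, -0.0, 0.7]
width: 0.05
finger_force: 0.0
q [-0.33  0.48  0.18  1.72 -0.1   0.95 -1.73] p [0.6548 0.0761 0.2366]
dmm [ 2.000e-01 -1.000e-01 -1.044e+02] rot [ 0.002  0.001 -0.007]
```

```bash
python3 -m handwheel '[{"translation":[0,0,-35],"rot":[0,0,0],"fingers":118},{"translation":[0,0,-35],"rot":[0,0,0],"fingers":118},{"translation":[0,0,-20],"rot":[0,0,0],"fingers":118}]' 
python3 -m handwheel '[{"translation":[0,0,-14],"rot":[0,0,0],"fingers":118},{"translation":[0,0,0],"rot":[0,0,0],"fingers":255},{"translation":[0,0,0],"rot":[0,0,0],"fingers":255},{"translation":[0,0,0],"rot":[0,0,0],"fingers":255},{"translation":[0,0,0],"rot":[0,0,0],"fingers":255}]' 35
```

```text
time_s: 22.02
position: [0.6542, 0.0762, 0.1452]
tcp_rot: [1.0, -0.026, -0.0, 0.001]
contact_force: [0.1, 0.4, 0.6]
width: 0.0497
finger_force: 0.0
time_s: 22.65
position: [0.6556, 0.0758, 0.134]
tcp_rot: [1.0, -0.028, 0.002, 0.001]
contact_force: [-0.9, -11.4, 4.7]
width: 0.0146
finger_force: 16.3
```

```bash
python3 -m handwheel '[{"translation":[0,0,0],"rot":[0,0,0],"fingers":255},{"translation":[0,0,0],"rot":[0,0,0.16],"fingers":255},{"translation":[0,0,0],"rot":[0,0,0.16],"fingers":255},{"translation":[0,0,0],"rot":[0,0,0.16],"fingers":255},{"translation":[0,0,0],"rot":[0,0,0.16],"fingers":255},{"translation":[0,0,0],"rot":[0,0,0.16],"fingers":255}]'; python3 m.py
python3 -m handwheel '[{"translation":[0,0,0],"rot":[0,0,0.16],"fingers":255},{"translation":[0,0,0],"rot":[0,0,0.16],"fingers":255},{"translation":[0,0,0],"rot":[0,0,0.16],"fingers":255},{"translation":[0,0,0],"rot":[0,0,0.16],"fingers":255},{"translation":[0,0,0],"rot":[0,0,0.13],"fingers":255},{"translation":[0,0,0],"rot":[0,0,0],"fingers":255}]'; python3 m.py; python3 -c "
from go import *
delta(lat(.002,0))"
```

```text
time_s: 23.4
position: [0.6557, 0.0753, 0.134]
tcp_rot: [0.931, 0.365, 0.001, 0.001]
contact_force: [0.1, -4.5, 4.2]
width: 0.0138
finger_force: 34.9
M about axis 0.3942075237686572 0.5194747477539842 M [-1.07  0.33 -0.17] F [ 0.1 -4.5  4.2] w 0.013760628569610252 q [-0.15  0.58 -0.08  1.81  0.06  0.76 -1.08]
time_s: 24.15
position: [0.6561, 0.0752, 0.134]
tcp_rot: [0.728, 0.686, 0.001, 0.0]
contact_force: [0.0, -4.0, 4.7]
width: 0.0136
finger_force: 35.1
M about axis 0.21464255944834928 0.3262792518283056 M [-1.1   0.04 -0.39] F [ 0.  -4.   4.7] w 0.01364188230350162 q [-0.01  0.59 -0.3   1.79  0.23  0.78 -0.48]
q [-0.01  0.59 -0.3   1.79  0.23  0.78 -0.48] p [0.6561 0.0752 0.134 ]
dmm [-1.1  0.8 -1.8] rot [-0.001  0.002 -0.004]
```

Now I overturn gently until the end-stop torque shows.

```bash
for i in 1 2; do python3 -m handwheel '[{"translation":[0,0,0],"rot":[0,0,0.06],"fingers":255},{"translation":[0,0,0],"rot":[0,0,0.04],"fingers":255},{"translation":[0,0,0],"rot":[0,0,0],"fingers":255}]' >/dev/null; python3 m.py; done; python3 -c "
from go import *
delta(lat(.002,.2))"
```

```text
M about axis -0.2048920079471531 -0.10857743749556185 M [-0.97 -0.08 -0.8 ] F [ 0.9 -3.5  5.1] w 0.014608897804977816 q [ 0.01  0.6  -0.32  1.79  0.25  0.79 -0.4 ]
M about axis -0.5776667989660413 -0.5047735561063528 M [-0.79 -0.19 -1.12] F [ 1.4 -2.7  5.2] w 0.016223309937300853 q [ 0.03  0.6  -0.35  1.79  0.27  0.79 -0.32]
q [ 0.03  0.6  -0.35  1.79  0.27  0.79 -0.32] p [0.6562 0.0764 0.1339]
dmm [-1.2 -0.4 -1.7] rot [-0.003  0.002 -0.004]
```

End stop found: the torque has reached about 1.1 N·m and the bar is starting to wedge the fingers open. I'll open them a little and lift away.

```bash
python3 -m handwheel '[{"translation":[0,0,0],"rot":[0,0,0],"fingers":165},{"translation":[0,0,0],"rot":[0,0,0],"fingers":165},{"translation":[0,0,0],"rot":[0,0,0],"fingers":165},{"translation":[0,0,20],"rot":[0,0,0],"fingers":165},{"translation":[0,0,40],"rot":[0,0,0],"fingers":165},{"translation":[0,0,50],"rot":[0,0,0],"fingers":165},{"translation":[-20,30,40],"rot":[0,0,0],"fingers":165},{"translation":[-40,40,40],"rot":[0,0,0],"fingers":165},{"translation":[-40,40,20],"rot":[0,0,0],"fingers":165},{"translation":[-40,40,0],"rot":[0,0,0],"fingers":165},{"translation":[-40,40,0],"rot":[0,0,0],"fingers":165},{"translation":[0,0,0],"rot":[0,0,0],"fingers":165}]'
python3 -c "
from h import *
a,d=imaging.snapshot('side');b,e=imaging.snapshot('top')
cv2.imwrite('pics/end.png',np.hstack([cv2.resize(a[130:330,170:440],(400,300)),cv2.resize(b[60:310,110:420],(400,300))]))
for n,p,dd,B in (('top',b,e,(255,170,310,225)),('side',a,d,(295,175,345,220))):
    c=cloud(n,mask(p,(5,150,80),(18,255,255),B),dd);t=c[c[:,2]>.192];print(n,len(t),cv2.minAreaRect((t[:,:2]*1000).astype(np.float32)))
c=cloud('side',d>0,d);L=np.array([.655,.076]);u=np.array([.998,-.064]);v=np.array([.064,.998])
x=(c[:,:2]-L)@u;y=(c[:,:2]-L)@v
k=(x>.06)&(x<.075)&(abs(y)<.10)&(c[:,2]>.12);print('lid front z',np.percentile(c[k,2],[10,50,90]))
"
```

```text
time_s: 26.4
position: [0.4757, 0.2666, 0.3401]
tcp_rot: [0.652, 0.758, 0.002, -0.001]
contact_force: [0.4, -1.4, 0.0]
width: 0.0328
finger_force: 0.0
top 210 ((654.519287109375, 75.54670715332031), (42.07619857788086, 13.635183334350586), 88.45659637451172)
side 31 ((655.0712280273438, 76.34526062011719), (40.63313293457031, 9.939379692077637), 83.28775787353516)
lid front z [0.14365478 0.16613302 0.16916086]
```

View pics/end.png

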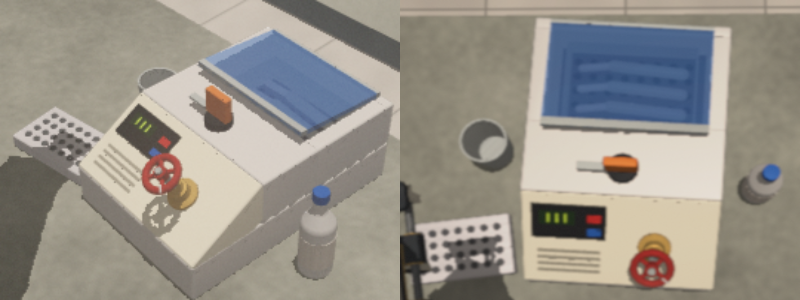

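The final view shows the bar along the steriliser's y with its tongue swung left off the lid. The lid front is at about z 0.167, which is the full 13 mm lift. The wheel is up, the bottle, cup and cassette stand where they were, and the arm is clear.

```bash
python3 -c "
from station import order
print(order.finish_job())"
```

```text
the job is handed in; nothing more can be done
None
```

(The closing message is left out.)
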